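# Zero the thickness probe and hold it on the red ring of the oud's soundboard

### The arm

A 7-joint arm with a two-finger parallel gripper is mounted at the origin on the work surface. World frame = base frame: x ahead of the robot, y to its left, z up, the work surface at z = 0. Lengths are in mm, angles in rad, forces in N, time in s.
With the tool pointing down it reaches from about 400 to 850 mm from the base axis. Payload 10.4 kg.
Tool frame: the origin (TCP) lies midway between the tips of the shut fingers; the grasp point (between the pads) lies 19 mm behind it; z points along the fingers, y is the line along which they close (so a half turn about z gives the same grasp; the last joint's range is limited). The gripper opens to 87 mm and grips with 3 to 60 N. Pads are 19 mm wide; open, the fingers measure 117 mm over their backs; the gripper's body (75 mm by 190 mm) begins 51 mm behind the grasp point.
Start: joints at [1.144, 0.332, -0.065, 1.46, 0.022, 1.35, -0.088], TCP at [245.596, -574.748, 222.576] pointing down, gripper open.
Joint ranges: [-2.6, 2.6], [-0.5, 2.12], [-1.47, 1.34], [0.16, 2.42], [-1.27, 4.41], [0.06, 2.06], [-2.6, 2.6]. Speed limits (rad/s): [2.22, 2.22, 2.79, 2.79, 3.14, 3.14, 3.14].

### API

Orientations are given as a unit quaternion [w, x, y, z].
In Python, from plant import bot gives the robot as it stands.
- The arm moves only by the tool carry_out, never from a script. Its argument "steps" is a list of rows, each a list of 7 numbers: the turn, a rotation vector about the tool's x, y, z in rad, then the shift along the tool's x, y, z in mm, then the closure, from -1 (fully open) to 1 (shut), so that 0 is half open. In form: [[wx, wy, wz, dx, dy, dz, hand], ...]. A call has 1 to 5 rows; each row shifts and turns the commanded pose from where the row before left it, along the tool's axes as they then stand; what a row does not reach is not made up. A row lasts 1/10 s, in which the tool goes at most 50 mm and 8.59 degrees, less where a joint would pass 70% of its speed; a pose out of reach is approached as far as the arm can. A call with a gripper value outside its range is refused whole. The fingers move at their own pace and stop on an object; the grip force is fixed at half the most. Time passes only in rows, so rows that do not move let the fingers close. It gives the time, the measured TCP pose, the force, the opening and the grip force at its end, in the units of the state.
- bot.state(): the state, without advancing time (a new reading comes with each control period).
- bot.snapshot(name): name is "side" or "top"; returns a dict with "img" (420x560x3 uint8, blue, green, red), "depth" (420x560 float32, mm along the optical axis (not along the pixel's ray), 0 where there is no reading), "K" (3x3 intrinsics, pixels), "k1" (the pictures are not rectified: a ray, as slopes to the right and down, at radius r is drawn at 1 + k1 r^2 times it, then the intrinsics apply), "R" (3x3) and "t" (3): a world point X has camera coordinates R X + t. Camera axes: x right, y down, z forward; pixel columns grow to the right and rows downward; lengths in mm; the calibration is good to about 2 mm. A picture is of the moment at which its call begins.
- bot.hand_in(): hands the job in; it is judged then, once.
Trained networks look in a picture, given as the dict that the camera call returned (one of the last four; its "shot" number tells which), for a name from the list of things; names that differ only in an ending like _2 or _b are one class to them, and where a whole thing is asked for, a point or a joint stands for the part that bears it (a point fixed in the world has none). Each returns a list of dicts, best first, with "p" (0 to 1); they miss things now and then, are a little off and sometimes report something else, mostly with a low value. They report only what shows in the picture. A call takes as long as a camera call. They do not tell look-alikes from the thing itself.
- bot.spot_in(picture, name): "at" ([x, y, z] in mm, in world coordinates, good to about 4 mm: the middle of the surface that is visible of it).
The state is a dict: "time_s": time; "joint_pos": joint angles; "dq": joint speeds; "joint_efforts": joint torques, N m; "tcp_pos": TCP position; "eef_rot": TCP orientation; "force": force on the tool from outside, world axes, zero at the start; "moment": the same for the moment, N m; "opening": finger opening in mm; "gripper_force": force on a finger pad.
Only numpy, scipy, OpenCV 4.12 (cv2) and the standard library are available. Lean on these libraries where they do the work, as an engineer would, in place of code of your own. Each camera call takes 0.05 s, during which the arm holds its last target. There are 200 camera calls.

### The job

Check the thickness of the oud's top at the red ring: take the orange thickness probe out of its wooden stand, zero it by holding it upright on the middle of the steel zero block for a good second with its sprung foot pressed about half in, then set the foot inside the red ring with the probe square to the sloping soundboard, again pressed gently to about half the foot's travel. Finish while you are still holding the probe there, steady, for the reading. Touch the soundboard only with the foot and only at the red ring (the green ones are done), and leave the other things on the bench where they are.

Things in the scene. Friction and masses are not known exactly. Their poses are not given: they have to be found in the camera images.
- probe: Cordless thickness probe, a stubby pen standing foot down in its stand, 123 mm long, 0.1 kg. Origin on its axis at the nose; z runs up the probe to the cap. Above the origin: round 24 mm barrel to 50 mm, black collar 34 mm wide to 56 mm (rests on the stand), orange grip 24 x 24 mm square (faces across x and y) from 56 to 104 mm, black cap to 111 mm. Grip it across the orange faces, at about 80 mm.
- foot (a joint): Travel of the probe's sprung foot into the nose: 0 = fully out (tip 12 mm below the nose), 0.008 m = fully in. It takes 1 N to start moving it, 3 N to hold it half in (0.004) and 5 N at the end of its travel (0.5 N per mm).
- foot_tip (a point): The round tip of the brass foot, 8 mm in diameter, on the probe's axis: 12 mm below the probe's origin when the foot is out.
- probe_stand: Upright wooden block 70 x 70 mm, 75 mm high, fixed to the bench, with a 27 mm hole down its middle in which the probe hangs by its collar. Origin at the centre of its underside. The probe's nose is 50 mm deep in it and the foot 62 mm deep.
- zero_block: Dark steel reference disc with a bright polished middle (42 mm across), 60 mm in diameter, 24 mm high, 0.45 kg, loose on a rubber pad. Origin at the centre of its underside.
- zero_top (a point): Centre of the zero block's flat level top.
- oud: Oud (pear-shaped lute, no strings) lying face up and firmly fixed in a padded opening of the bench. Flat spruce soundboard 356 mm wide, 480 mm long, sloping down towards the robot by 10 to 19 degrees. Origin at its middle, on its face; z = its outward normal, y along the body from neck to tail, x across and up the slope. The dark bridge stands 9 mm high at y = 140 mm, x within 61 mm.
- red_ring: Red paper ring stuck flat on the half of the soundboard nearest the robot, 28 mm outside and 14 mm inside diameter, paper-thin. Origin at its centre on the soundboard's face; z is the soundboard's outward normal. Six green rings of the same size elsewhere on the soundboard mark spots already measured.
- bench_insert: Plywood panel 410 x 490 mm, 12 mm thick, fixed flat on the bench, with the padded opening in which the oud lies. Origin below the middle of the oud's body.
- block_plane: Bystander: small iron hand plane with brass cap, 160 x 52 mm, 60 mm high. Origin at the centre of its underside.
- cam_clamp: Bystander: wooden clamp lying flat on its side, 240 mm bar and two 120 mm jaws, 24 mm high. Origin under the middle of the bar.
- glue_bottle: Bystander: cream glue bottle, 58 mm in diameter, 150 mm high. Origin at the centre of its underside.
- sanding_block: Bystander: cork sanding block 110 x 65 x 34 mm. Origin at the centre of its underside.
- peg_dish: Bystander: white dish with black tuning pegs, 104 mm in diameter, 32 mm high. Origin at the centre of its underside.
- straightedge: Bystander: steel straightedge lying flat, 250 x 30 x 4 mm. Origin at the centre of its underside.
There are look-alikes about, which are no part of the job. Of the things like the probe, leave any that is turquoise; of the rest the smaller one is meant. Of the things that look like the zero_block, take the one that is nearest to the robot's base at the start.

How it is judged:
By the outcome, as a careful person would: the job done as asked, in the order asked, and still so for the second after the job is handed in, while the arm keeps its last pose, push and grip.
It also fails if it takes over 45 s, if anything falls off the work surface, if the arm or the gripper's body presses on something with over 40 N, if the wrist force passes 120 N, or if a joint passes its speed limit or range.

## Working session

There is one attempt and no reset: what is moved stays moved. The work goes in short steps, Python scripts to look and compute and a tool call to move; the robot and the scene stay as the last step left them, time stands still between calls to the robot, and variables do not carry over. Pictures are saved under pics/ and viewed, at most 10 in all, crops included, and the job is handed in when it is done.

Besides the shell and the picture viewer there is one more tool, called after ">>>" by a JSON object that holds its "method" and its "body". carry_out: Moves the arm, as the interface text tells. Its arguments: {"type":"object","properties":{"steps":{"type":"array","items":{"type":"array","items":{"type":"number"}}}},"required":["steps"]}

```bash
mkdir -p pics
cat > h.py <<'E'
import numpy as np, cv2
from plant import bot
def world(s,u,v,d=None):
    K=np.array(s["K"]);R=np.array(s["R"]);t=np.array(s["t"])
    x=(u-K[0,2])/K[0,0];y=(v-K[1,2])/K[1,1];a,b=x,y
    for _ in range(20):
        f=1+s["k1"]*(a*a+b*b);a,b=x/f,y/f
    if d is None:d=s["depth"][int(round(v)),int(round(u))]
    return R.T@(np.array([a*d,b*d,d])-t)
def proj(s,X):
    c=np.array(s["R"])@X+np.array(s["t"]);a,b=c[0]/c[2],c[1]/c[2];f=1+s["k1"]*(a*a+b*b)
    K=np.array(s["K"]);return K[0,0]*a*f+K[0,2],K[1,1]*b*f+K[1,2]
E
python3 - <<'E'
from h import *
print(bot.state())
for n in("top","side"):
    s=bot.snapshot(n);cv2.imwrite(f"pics/{n}0.png",s["img"])
    print(n,np.array(s["R"]).round(3).tolist(),np.array(s["t"]).round(0),np.array(s["K"]).tolist(),s["k1"])
    for o in("probe","zero_block","red_ring","probe_stand","oud"):
        print(o,[(round(d["p"],2),np.round(d["at"]).tolist(),np.round(proj(s,np.array(d["at"]))).tolist()) for d in bot.spot_in(s,o)])
E
```

```text
{'time_s': 0.0, 'joint_pos': array([ 1.14439105,  0.33282056, -0.06474705,  1.46094084,  0.02162173,
        1.34987968, -0.08852111]), 'dq': array([-1.43766804e-03, -1.90526345e-03,  1.05426767e-03,  1.53754937e-03,
        2.18541990e-04, -6.20590466e-04,  8.57634225e-06]), 'joint_efforts': array([-1.23149137e-03, -6.23253036e+01,  2.36461748e-02, -3.89905572e+01,
       -6.15658960e-02,  3.99128767e-02,  1.31387437e-04]), 'tcp_pos': array([ 245.44035922, -574.37767111,  221.78632239]), 'eef_rot': array([-6.54338294e-04,  9.79681659e-01,  2.00557698e-01, -1.69200477e-04]), 'force': array([ 0.44751651, -0.24456361, -0.95814614]), 'moment': array([-0.02458738, -0.00056465, -0.00781605]), 'gripper_force': 0.0, 'opening': 87.04073540582365}
top [[-0.034, -0.999, 0.006], [-0.977, 0.032, -0.212], [0.212, -0.013, -0.977]] [  85.  553. 1386.] [[453.5380793601028, 0.0, 278.1470979655897], [0.0, 453.5380793601028, 214.1024327308083], [0.0, 0.0, 1.0]] 0.04204405046451102
probe [(0.83, [444.0, 210.0, 176.0], [230.0, 245.0]), (0.54, [559.0, 375.0, 112.0], [178.0, 213.0]), (0.21, [644.0, -118.0,
[... 246 characters left out ...]
0.57, [445.0, 341.0, 76.0], [190.0, 251.0])]
oud [(0.67, [647.0, -118.0, 96.0], [336.0, 181.0])]
side [[-0.857, -0.515, 0.005], [-0.341, 0.562, -0.754], [0.385, -0.648, -0.657]] [ 479.  215. 1474.] [[493.0181101618702, 0.0, 284.9798823285044], [0.0, 493.0181101618702, 215.48973433089267], [0.0, 0.0, 1.0]] -0.05025517520123603
probe [(0.77, [443.0, 228.0, 127.0], [279.0, 249.0]), (0.75, [554.0, 380.0, 88.0], [217.0, 277.0]), (0.74, [452.0, 365.0, 114.0], [250.0, 282.0])]
zero_block [(0.89, [584.0, 284.0, 23.0], [230.0, 267.0]), (0.85, [784.0, 238.0, 19.0], [189.0, 236.0])]
red_ring []
probe_stand [(0.71, [440.0, 379.0, 51.0], [252.0, 302.0])]
oud [(0.81, [643.0, -76.0, 93.0], [275.0, 182.0])]
```

View pics/top0.png

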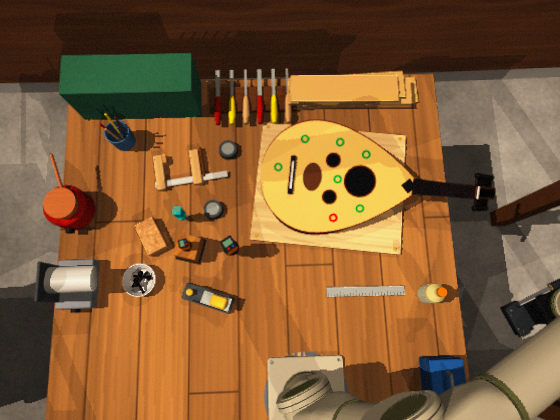

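View pics/side0.png

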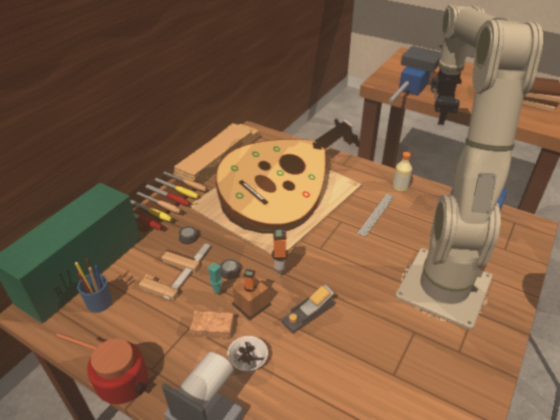

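The top view shows the red ring at (333,217), and the stand with its probe at about (186,246). The larger orange look-alike is at (230,245), the turquoise one at (179,212), and the near zero block at (213,210).

Run:
```python
from h import *
S={n:bot.snapshot(n) for n in("top","side")}
s=S["top"]
a=cv2.resize(s["img"][195:285,160:250],(540,540),interpolation=cv2.INTER_CUBIC)
cv2.imwrite("pics/tc.png",a)
b=cv2.resize(S["side"]["img"][220:330,200:300],(540,594),interpolation=cv2.INTER_CUBIC)
cv2.imwrite("pics/sc.png",b)
# red ring
for n,s in S.items():
    hsv=cv2.cvtColor(s["img"],cv2.COLOR_BGR2HSV)
    m=((hsv[...,0]<6)|(hsv[...,0]>174))&(hsv[...,1]>170)&(hsv[...,2]>120)
    k,l,st,c=cv2.connectedComponentsWithStats(m.astype(np.uint8))
    for i in range(1,k):
        if st[i,4]>5: print(n,"red",c[i].round(1),st[i],world(s,*c[i]).round(1))
# soundboard plane from top & side
for n,s in S.items():
    P=[]
    for X in np.arange(540,720,6):
        for Y in np.arange(-200,0,6):
            u,v=proj(s,np.array([X,Y,95+(X-645)*.25]))
            if s["depth"][int(round(v)),int(round(u))]>0:P.append(world(s,round(u),round(v)))
    P=np.array(P);w=np.ones(len(P),bool)
    for _ in range(8):
        A=np.c_[P[:,:2],np.ones(len(P))];c=np.linalg.lstsq(A[w],P[w,2],rcond=None)[0];r=P[:,2]-A@c;w=abs(r)<max(4,2*np.std(r[w]) if _<4 else 4)
    print(n,"plane",c.round(4),w.sum(),len(w),r[w].std(),"tilt",np.degrees(np.arctan(np.hypot(c[0],c[1]))))
# stand, zero tops: depth cloud, points within height band
for n,s in S.items():
    for nm,(cx,cy),(z0,z1),rad in(("standtop",(440,355),(65,82),60),("probetop",(445,355),(120,145),40),("grip",(445,355),(85,128),40),("zero",(585,278),(18,32),50)):
        P=[]
        for v in range(130,330):
            for u in range(150,320):
                if s["depth"][v,u]>0:
                    X=world(s,u,v)
                    if np.hypot(X[0]-cx,X[1]-cy)<rad and z0<X[2]<z1:P.append(X)
        P=np.array(P)
        if len(P):
            print(n,nm,len(P),P.mean(0).round(1),"med z",np.median(P[:,2]).round(1),P.min(0).round(),P.max(0).round(),np.array(cv2.minAreaRect(P[:,:2].astype(np.float32))[0]).round(1),cv2.minAreaRect(P[:,:2].astype(np.float32))[1:])
```

```text
top red [259.  108.5] [257  96   5  27 119] [930.7 118.8  34.7]
top red [216.6 117.1] [215 112   4  12  44] [901.2 262.5  40.5]
top red [ 64.6 186. ] [ 63 185   4   3   7] [659.9 729.4  91.5]
top red [ 72.9 188.1] [ 70 187   7   4  10] [651.8 702.8  93.1]
top red [ 59.2 219.9] [ 43 208  35  18 184] [553.8 741.8  85. ]
top red [332.8 217.4] [329 214   8   7  22] [ 537.8 -106.1   66.5]
side red [177.9 198.7] [168 194  21  11 104] [920.8 125.5  39.8]
side red [154.7 224.5] [150 221  11   8  56] [901.9 266.2  35.6]
side red [111.  378.7] [ 88 358  53  39 705] [570.6 768.   94.9]
top plane [ 3.178000e-01 -3.620000e-02 -1.130835e+02] 788 1013 2.1451850042025593 tilt 17.73978585965015
side plane [ 3.241000e-01 -3.680000e-02 -1.183755e+02] 792 1014 2.122593385716355 tilt 18.06566910803751
top standtop 409 [456.5 350.4  75.5] med z 75.8 [419. 312.  65.] [499. 397.  82.] [459.7 354.4] ((74.7244873046875, 70.89988708496094), 74.82621765136719)
top probetop 84 [459.2 354.7 134.9] med z 136.0 [446. 341. 120.] [473. 370. 142.] [459.9 355.2] ((26.835678100585938, 25.26279640197754), 12.352224349975
[... 235 characters left out ...]
] [588.3 279.5] ((59.14324951171875, 56.53633117675781), 25.28531265258789)
side standtop 415 [451.4 362.9  74.6] med z 75.0 [416. 318.  65.] [498. 398.  82.] [457.8 355. ] ((72.41642761230469, 74.50621795654297), 75.26910400390625)
side probetop 106 [456.9 357.8 133. ] med z 135.1 [445. 341. 121.] [472. 371. 142.] [458.7 356. ] ((25.603649139404297, 28.42400550842285), 8.194184303283691)
side grip 112 [453.9 361.1 106.8] med z 105.8 [444. 341.  86.] [468. 370. 128.] [452.2 359.2] ((32.11532974243164, 18.34015464782715), 56.758358001708984)
side zero 246 [586.  282.1  24.2] med z 24.2 [556. 251.  18.] [617. 312.  30.] [588.3 280. ] ((58.391319274902344, 61.39335250854492), 62.48683166503906)
```

View pics/tc.png

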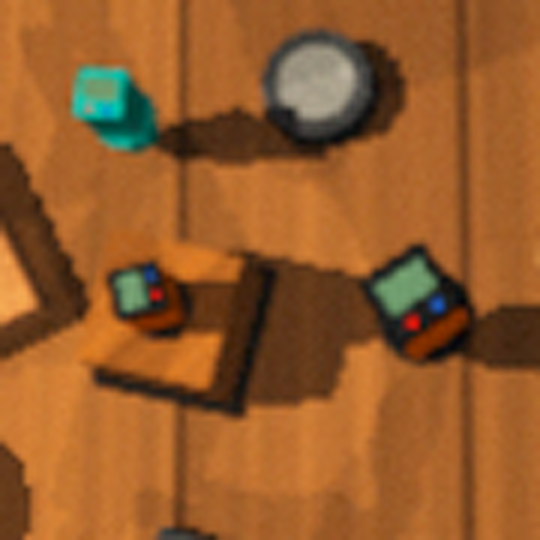

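View pics/sc.png

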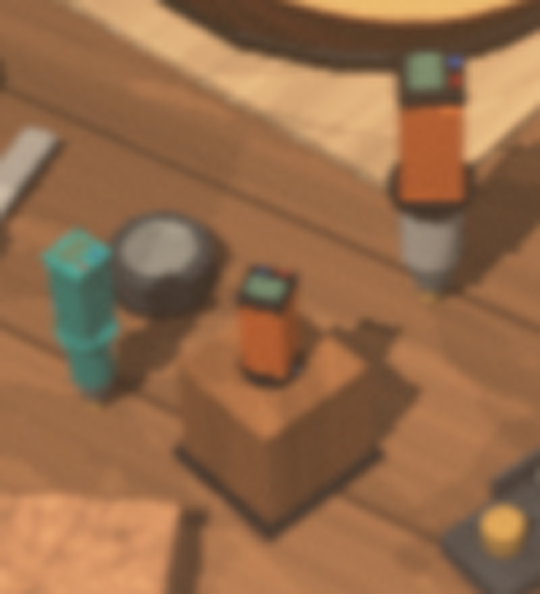

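The crops show the stand probe's square cap turned by about +10°. The free-standing orange look-alike is clearly larger, so the stand one is meant. Next I plan the approach.

```bash
cat > plan.py <<'E'
import sys,numpy as np
from scipy.spatial.transform import Rotation as Ro
from plant import bot
def down(yd,n=(0,0,1)):  # tool y along heading yd (deg), tool z = -n
    z=-np.array(n,float);z/=np.linalg.norm(z)
    y=np.array([np.cos(np.radians(yd)),np.sin(np.radians(yd)),0]);y-=z*(y@z);y/=np.linalg.norm(y)
    return Ro.from_matrix(np.c_[np.cross(y,z),y,z])
def cur(n=1):
    st=bot.state();q=st["eef_rot"];return np.array(st["tcp_pos"]),Ro.from_quat([q[1],q[2],q[3],q[0]]),st
def rows(p,R,tp,tR,N):
    w=(R.inv()*tR).as_rotvec()/N;r=Ro.from_rotvec(w).as_matrix();A=sum(np.linalg.matrix_power(r,k) for k in range(N))
    d=np.linalg.solve(A,R.inv().apply(np.array(tp)-p))
    print("x",N,w.round(4).tolist(),d.round(2).tolist(),"|",round(np.linalg.norm(d),1),"mm",round(np.degrees(np.linalg.norm(w)),2),"deg")
E
python3 - <<'E'
from plan import *
p,R,st=cur();print(p,np.degrees(np.arctan2(*R.as_matrix()[1::-1,1])))
rows(p,R,[459,355,250],down(10),25)
E
```

```text
[ 245.60577007 -574.74642668  222.58208528] -66.8646974943266
x 25 [0.0, 0.0, -0.0537] [39.36, -12.07, -1.1] | 41.2 mm 3.07 deg
```

>>> {"method": "carry_out", "body": {"steps": [[0,0,-0.0537,39.4,-12.1,-1.1,-1],[0,0,-0.0537,39.4,-12.1,-1.1,-1],[0,0,-0.0537,39.4,-12.1,-1.1,-1],[0,0,-0.0537,39.4,-12.1,-1.1,-1],[0,0,-0.0537,39.4,-12.1,-1.1,-1]]}}

```text
time_s: 1.2
tcp_pos: [388.5, -424.7, 228.2]
eef_rot: [0.0, 0.944, 0.331, 0.0]
force: [0.7, -0.3, -0.6]
opening: 86.9
gripper_force: 0.0
```

>>> {"method": "carry_out", "body": {"steps": [[0,0,-0.0537,39.4,-12.1,-1.1,-1],[0,0,-0.0537,39.4,-12.1,-1.1,-1],[0,0,-0.0537,39.4,-12.1,-1.1,-1],[0,0,-0.0537,39.4,-12.1,-1.1,-1],[0,0,-0.0537,39.4,-12.1,-1.1,-1]]}}

```text
time_s: 1.7
tcp_pos: [485.3, -243.5, 233.8]
eef_rot: [0.0, 0.891, 0.454, 0.0]
force: [-0.2, -0.1, 0.6]
opening: 87.4
gripper_force: 0.0
```

>>> {"method": "carry_out", "body": {"steps": [[0,0,-0.0537,39.4,-12.1,-1.1,-1],[0,0,-0.0537,39.4,-12.1,-1.1,-1],[0,0,-0.0537,39.4,-12.1,-1.1,-1],[0,0,-0.0537,39.4,-12.1,-1.1,-1],[0,0,-0.0537,39.4,-12.1,-1.1,-1]]}}

```text
time_s: 2.2
tcp_pos: [530.7, -43.1, 239.3]
eef_rot: [0.0, 0.822, 0.569, 0.0]
force: [0.8, 0.5, -0.2]
opening: 87.1
gripper_force: 0.0
```

>>> {"method": "carry_out", "body": {"steps": [[0,0,-0.0537,39.4,-12.1,-1.1,-1],[0,0,-0.0537,39.4,-12.1,-1.1,-1],[0,0,-0.0537,39.4,-12.1,-1.1,-1],[0,0,-0.0537,39.4,-12.1,-1.1,-1],[0,0,-0.0537,39.4,-12.1,-1.1,-1]]}}

```text
time_s: 2.7
tcp_pos: [521.2, 162.1, 244.7]
eef_rot: [0.0, 0.739, 0.674, 0.0]
force: [0.8, -0.2, -0.2]
opening: 86.8
gripper_force: 0.0
```

>>> {"method": "carry_out", "body": {"steps": [[0,0,-0.0537,39.4,-12.1,-1.1,-1],[0,0,-0.0537,39.4,-12.1,-1.1,-1],[0,0,-0.0537,39.4,-12.1,-1.1,-1],[0,0,-0.0537,39.4,-12.1,-1.1,-1],[0,0,-0.0537,39.4,-12.1,-1.1,-1]]}}

```text
time_s: 3.2
tcp_pos: [457.8, 357.5, 250.2]
eef_rot: [0.0, 0.642, 0.767, 0.0]
force: [-0.1, 0.6, -0.5]
opening: 87.0
gripper_force: 0.0
```

Run:
```python
from plan import *
p,R,st=cur();print(p,np.degrees(np.arctan2(*R.as_matrix()[1::-1,1])))
rows(p,R,[459,355,86],down(10),5)
```

```text
[457.80757206 357.49541758 250.18082276] 10.14702159735738
x 5 [0.0001, -0.0, 0.0005] [-0.53, 0.14, 32.84] | 32.8 mm 0.03 deg
```

>>> {"method": "carry_out", "body": {"steps": [[0,0,0,-0.8,0.2,36,-1],[0,0,0,-0.8,0.2,36,-1],[0,0,0,-0.8,0.2,36,-1],[0,0,0,0,0,30,-1],[0,0,0,0,0,26,-1]]}}

```text
time_s: 3.7
tcp_pos: [459.1, 353.4, 84.3]
eef_rot: [-0.0, 0.642, 0.766, -0.0]
force: [0.4, -0.1, -0.2]
opening: 86.9
gripper_force: 0.0
```

>>> {"method": "carry_out", "body": {"steps": [[0,0,0,0,0,0,0.2],[0,0,0,0,0,0,1],[0,0,0,0,0,0,1],[0,0,0,0,0,0,1],[0,0,0,0,0,0,1]]}}

```text
time_s: 4.2
tcp_pos: [459.8, 354.2, 87.1]
eef_rot: [0.0, 0.642, 0.766, 0.001]
force: [-0.3, -0.1, -0.7]
opening: 54.9
gripper_force: 0.0
```

>>> {"method": "carry_out", "body": {"steps": [[0,0,0,0,0,0,1],[0,0,0,0,0,0,1],[0,0,0,0,0,0,1],[0,0,0,0,0,0,1],[0,0,0,0,0,0,1]]}}

```text
time_s: 4.7
tcp_pos: [459.4, 353.9, 86.1]
eef_rot: [0.0, 0.642, 0.766, 0.0]
force: [0.9, 0.4, 0.3]
opening: 26.1
gripper_force: 29.4
```

>>> {"method": "carry_out", "body": {"steps": [[0,0,0,0,0,0,1],[0,0,0,0,0,0,1],[0,0,0,0,0,0,1],[0,0,0,0,0,0,1]]}}

```text
time_s: 5.1
tcp_pos: [459.4, 353.8, 86.0]
eef_rot: [0.0, 0.642, 0.766, 0.0]
force: [0.6, 0.6, 0.1]
opening: 25.1
gripper_force: 29.4
```

Run:
```python
from h import *
F=[]
for i in range(6):
    s=bot.snapshot("top" if i%2 else "side");st=bot.state();F.append(np.r_[st["force"],st["moment"],st["tcp_pos"],st["opening"]])
F=np.array(F);print(F.mean(0).round(2),F.std(0).round(2))
cv2.imwrite("pics/g.png",np.hstack([cv2.resize(q["img"][y:y+90,x:x+80],(400,450),interpolation=3) for q,x,y in((bot.snapshot("top"),150,200),(bot.snapshot("side"),210,230))]))
```

```text
[ 5.6000e-01 -4.4000e-01  5.6000e-01 -1.0000e-02 -2.2000e-01 -1.0000e-02
  4.5936e+02  3.5387e+02  8.6050e+01  2.5580e+01] [0.42 0.66 0.4  0.03 0.02 0.03 0.02 0.02 0.01 0.14]
```

View pics/g.png

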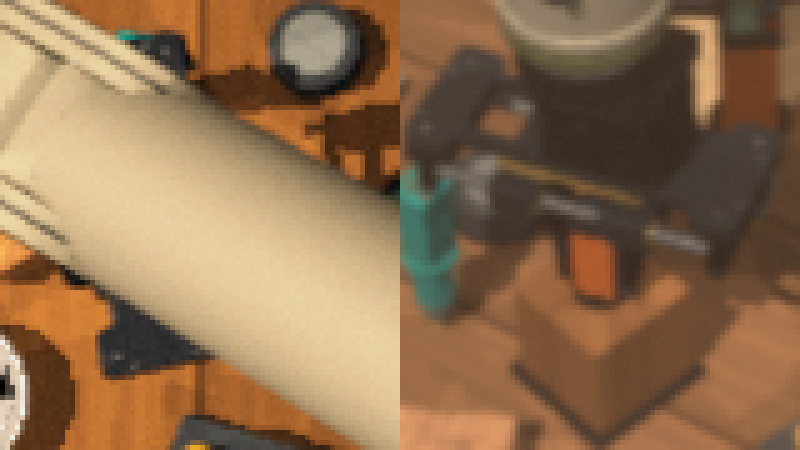

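The gripper holds the orange grip well (side crop at (590,265)), and the fingers are clear of the turquoise look-alike. I lift it straight up.

>>> {"method": "carry_out", "body": {"steps": [[0,0,0,0,0,-10,1],[0,0,0,0,0,-20,1],[0,0,0,0,0,-25,1],[0,0,0,0,0,-25,1],[0,0,0,0,0,-20,1]]}}

```text
time_s: 6.0
tcp_pos: [459.1, 354.2, 188.0]
eef_rot: [0.0, 0.642, 0.767, 0.0]
force: [-0.1, 0.3, -1.3]
opening: 25.7
gripper_force: 29.4
```

>>> {"method": "carry_out", "body": {"steps": [[0,0,0,0,0,-5,1],[0,0,0,0,0,0,1],[0,0,0,0,0,0,1]]}}

```text
time_s: 6.3
tcp_pos: [458.9, 353.4, 190.0]
eef_rot: [-0.0, 0.642, 0.766, -0.001]
force: [-1.3, 0.4, -1.8]
opening: 25.6
gripper_force: 29.4
```

Run:
```python
from h import *
from plan import *
F=[]
S=[bot.snapshot("side"),bot.snapshot("top")]
for i in range(8):
    S.append(bot.snapshot("side"));st=bot.state();F.append(np.r_[st["force"],st["moment"],st["opening"]])
F=np.array(F);print(F.mean(0).round(2),F.std(0).round(2))
cv2.imwrite("pics/l.png",cv2.resize(S[0]["img"][180:300,190:310],(560,560),interpolation=3))
p,R,st=cur();print(p,np.degrees(np.arctan2(*R.as_matrix()[1::-1,1])))
rows(p,R,[588.3,279.7,150],down(10),5)
rows(p,R,[588.3,279.7,150],down(30),5)
```

```text
[-7.00e-02  2.00e-02 -8.50e-01 -1.00e-02 -1.00e-01 -0.00e+00  2.55e+01] [0.29 0.62 0.4  0.02 0.03 0.02 0.16]
[459.27086092 353.86909689 190.9341335 ] 10.057069882236359
x 5 [-0.0, 0.0, 0.0002] [-19.1, 22.83, 8.19] | 30.9 mm 0.01 deg
x 5 [-0.0, 0.0, -0.0696] [-22.2, 20.04, 8.19] | 31.0 mm 3.99 deg
```

View pics/l.png

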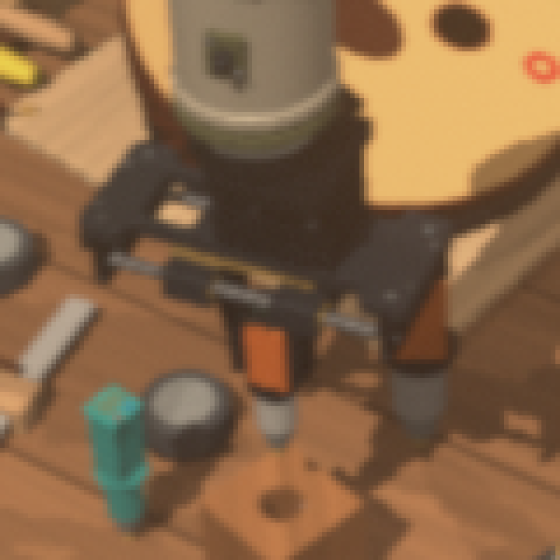

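The side crop shows the probe hanging from the gripper out of the stand, with the foot at crop (280,440). I'll check its axis numerically against the tool axis.

Run:
```python
from h import *
s=bot.snapshot("side")
x,y=459.27,353.87
for z in(210,185,175,165,155,145,135,130,120): print(z,np.round(proj(s,np.array([x,y,z])),1))
hsv=cv2.cvtColor(s["img"],cv2.COLOR_BGR2HSV)
for v in range(244,278,1):
    r=hsv[v,238:262]; d=s["depth"][v,238:262]
    b=[i+238 for i in range(24) if d[i]>0 and np.hypot(*(world(s,i+238,v,d[i])-[x,y,0])[:2])<22 and world(s,i+238,v,d[i])[2]>100]
    if b:
        W=np.array([world(s,i,v) for i in b]);print(v,b[0],b[-1],np.mean(b).round(1),W.mean(0).round(1))
```

```text
210 [248.2 253.4]
185 [248.6 260. ]
175 [248.8 262.7]
165 [248.9 265.2]
155 [249.1 267.8]
145 [249.3 270.3]
135 [249.4 272.9]
130 [249.5 274.1]
120 [249.7 276.6]
244 239 241 240.0 [475.7 364.2 244.5]
245 240 244 242.0 [470.5 362.9 242.4]
246 240 246 243.0 [467.3 363.2 240.7]
247 240 246 243.0 [465.3 366.1 240.7]
248 240 246 243.0 [465.  366.8 237.9]
249 240 247 243.5 [463.3 367.3 235.5]
250 240 249 244.5 [462.  365.1 230.7]
251 240 252 246.0 [457.7 364.7 228.9]
252 240 252 246.0 [457.7 365.  225.5]
253 240 256 247.6 [454.2 363.  222. ]
254 240 256 247.6 [454.6 362.8 218. ]
255 240 256 247.6 [455.5 361.9 213. ]
256 240 256 247.3 [456.7 362.1 208.9]
257 241 256 247.9 [455.5 361.1 204.9]
258 241 256 248.2 [454.7 361.2 201.7]
259 242 255 248.5 [452.2 363.6 201.4]
260 243 255 249.0 [451.  363.2 198. ]
261 243 254 248.5 [452.4 363.8 194. ]
262 243 254 248.5 [452.7 363.8 190. ]
263 243 253 248.0 [453.3 365.3 187.2]
264 244 253 248.5 [450.8 366.8 186.2]
265 245 252 248.5 [451.8 365.8 180.9]
266 245 253 249.0 [454.  360.8 171.4]
267 246 253 249.5 [452.4 361.1 168.6]
268 245 253 249.0 [453.8 361.7 164.6]
269 245 253 249.0 [454.5 361.1 159.7]
270 245 253 249.0 [454.5 361.4 156.1]
271 246 253 249.5 [452.6 361.9 153.7]
272 246 252 249.0 [454.7 361.7 148.3]
273 247 252 249.5 [454.  360.6 143.7]
274 247 251 249.0 [455.8 360.7 138.8]
275 248 251 249.5 [456.  358.5 132.6]
276 249 250 249.5 [457.2 357.1 126.7]
277 249 250 249.5 [457.5 357.1 122.4]
```

>>> {"method": "carry_out", "body": {"steps": [[0,0,0,-19.1,22.8,4,1],[0,0,0,-19.1,22.8,8,1],[0,0,0,-19.1,22.8,12,1],[0,0,0,-19.1,22.8,12,1],[0,0,0,-19.1,22.8,12,1]]}}

```text
time_s: 7.35
tcp_pos: [589.3, 279.0, 142.5]
eef_rot: [0.0, 0.642, 0.766, 0.0]
force: [-1.0, 0.8, -0.0]
opening: 25.9
gripper_force: 29.4
```

>>> {"method": "carry_out", "body": {"steps": [[0,0,0,0,0,20,1],[0,0,0,0,0,12,1],[0,0,0,0,0,5,1],[0,0,0,0,0,0,1]]}}

```text
time_s: 7.75
tcp_pos: [587.3, 280.4, 105.7]
eef_rot: [-0.0, 0.642, 0.767, -0.0]
force: [-0.3, 0.8, -0.6]
opening: 25.6
gripper_force: 29.4
```

Run:
```python
from h import *
from plan import *
F=[]
for i in range(10):
    s=bot.snapshot("side");st=bot.state();F.append(np.r_[st["force"],st["moment"],st["opening"]])
F=np.array(F);print(F.mean(0).round(2),F.std(0).round(2))
p,R,st=cur();print(p)
u=proj(s,np.array([p[0],p[1],p[2]-73]));print(u,proj(s,np.array([588.3,279.7,24.2])))
cv2.imwrite("pics/z.png",cv2.resize(s["img"][225:285,195:265],(700,600),interpolation=3))
```

```text
[ 3.000e-02  7.000e-02 -1.170e+00  1.000e-02 -1.100e-01 -0.000e+00
  2.562e+01] [0.51 0.38 0.56 0.02 0.03 0.03 0.16]
[588.31412832 279.75368628 106.26216067]
(np.float64(229.33691330902616), np.float64(263.5919015172504)) (np.float64(229.55929860858558), np.float64(265.6275018716843))
```

View pics/z.png

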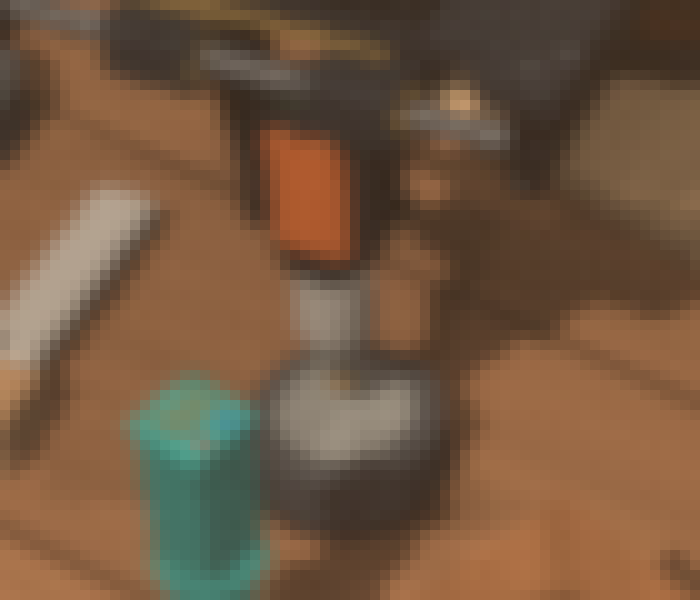

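The foot tip is at crop (343,383), above the polished middle as predicted, with about 9 mm to go.

>>> {"method": "carry_out", "body": {"steps": [[0,0,0,0,0,5,1],[0,0,0,0,0,3,1],[0,0,0,0,0,2,1],[0,0,0,0,0,2,1],[0,0,0,0,0,0,1]]}}

```text
time_s: 8.75
tcp_pos: [588.2, 279.8, 93.9]
eef_rot: [-0.0, 0.642, 0.766, -0.0]
force: [0.0, 0.1, 1.5]
opening: 25.8
gripper_force: 29.4
```

```bash
cat > f.py <<'E'
from plan import *
def F(n=5):
    A=[]
    for i in range(n): bot.snapshot("top");st=bot.state();A.append(np.r_[st["force"],st["moment"],st["tcp_pos"]])
    A=np.array(A);print(A.mean(0).round(2),(A.std(0)/n**.5).round(2),st["time_s"]);return A.mean(0)
if __name__=="__main__":F()
E
python3 f.py
```

```text
[-3.0000e-01 -4.0000e-02  1.4100e+00 -3.0000e-02  3.0000e-02  0.0000e+00
  5.8827e+02  2.7985e+02  9.4230e+01] [0.14 0.18 0.21 0.01 0.03 0.02 0.   0.01 0.02] 9.0
```

>>> {"method": "carry_out", "body": {"steps": [[0,0,0,0,0,0.8,1],[0,0,0,0,0,0,1],[0,0,0,0,0,0,1],[0,0,0,0,0,0,1],[0,0,0,0,0,0,1]]}}

```text
time_s: 9.5
tcp_pos: [588.2, 279.8, 93.3]
eef_rot: [0.0, 0.642, 0.766, 0.0]
force: [-0.7, -0.9, 1.4]
opening: 25.3
gripper_force: 29.4
```

```bash
python3 -c "
from f import *
F(20)"
```

```text
[-3.8000e-01  4.0000e-02  1.6900e+00 -4.0000e-02  0.0000e+00  0.0000e+00
  5.8823e+02  2.7973e+02  9.3240e+01] [0.12 0.08 0.09 0.01 0.01 0.   0.01 0.   0.  ] 10.5
```

Zeroed: about 2.8 N, or 3.6 mm in, held for over 1 s. Next I measure the ring and board plane more finely, then plan the move there.

```bash
cat > ring.py <<'E'
from h import *
from scipy.optimize import least_squares
S=[bot.snapshot(n) for n in("top","side","top","side","top","side")]
for n in(0,1):
    P=[]
    for s in S[n::2]:
        for v in range(100,290):
            for u in range(200,420):
                if s["depth"][v,u]>0:
                    X=world(s,u,v)
                    if 490<X[0]<800 and -330<X[1]<80 and abs(X[2]-(.32*X[0]-.036*X[1]-115))<9:P.append(X)
    P=np.array(P);f=least_squares(lambda c:P[:,:2]@c[:2]+c[2]-P[:,2],[.32,-.036,-115],loss="soft_l1",f_scale=1.5).x
    nrm=np.array([-f[0],-f[1],1]);nrm/=np.linalg.norm(nrm)
    s=S[n];acc=[]
    for s in S[n::2]:
        u0,v0=proj(s,np.array([538,-106,61.]));u0,v0=int(u0),int(v0);r=11
        I=s["img"][v0-r:v0+r,u0-r:u0+r].astype(float)
        w=np.clip(I[...,2]-2.2*I[...,1]+0,0,None) # red vs green
        w[w<15]=0
        yy,xx=np.mgrid[v0-r:v0+r,u0-r:u0+r];acc.append(((w*xx).sum()/w.sum(),(w*yy).sum()/w.sum(),(w>0).sum()))
    u,v,c=np.mean(acc,0)
    a=world(s,u,v,500.);b=world(s,u,v,2500.);g=lambda X:X[2]-f[0]*X[0]-f[1]*X[1]-f[2]
    t=g(a)/(g(a)-g(b));print(len(P),f.round(4),nrm.round(4),"tilt",np.degrees(np.arccos(nrm[2])).round(2),(u.round(1),v.round(1),c),"ring",(a+t*(b-a)).round(1))
E
python3 ring.py
python3 - <<'E'
from plan import *
p,R,st=cur();print(p)
n=np.array([-.32,.036,1]);n/=np.linalg.norm(n)
ring=np.array([537,-106,60]);tp=ring+n*(73+60)
rows(p-[0,0,-90],R,tp,down(10,n),15);print(tp)
E
```

```text
33512 [ 3.209000e-01 -4.240000e-02 -1.161258e+02] [-0.3053  0.0404  0.9514] tilt 17.94 (np.float64(332.8), np.float64(217.3), np.float64(44.333333333333336)) ring [ 539.1 -106.8   61.4]
16579 [ 3.242000e-01 -4.080000e-02 -1.187557e+02] [-0.3082  0.0388  0.9505] tilt 18.1 (np.float64(nan), np.float64(nan), np.float64(0.0)) ring [nan nan nan]
[588.23297356 279.74090075  93.23626448]
x 15 [-0.0199, -0.006, -0.0008] [-23.91, -10.55, -0.68] | 26.1 mm 1.19 deg
[ 496.48863422 -101.44247135  186.59801805]ring.py:20: RuntimeWarning: invalid value encountered in scalar divide
  yy,xx=np.mgrid[v0-r:v0+r,u0-r:u0+r];acc.append(((w*xx).sum()/w.sum(),(w*yy).sum()/w.sum(),(w>0).sum()))
```

>>> {"method": "carry_out", "body": {"steps": [[0,0,0,0,0,-6,1],[0,0,0,0,0,-18,1],[0,0,0,0,0,-26,1],[0,0,0,0,0,-25,1],[0,0,0,0,0,-15,1]]}}

```text
time_s: 11.3
tcp_pos: [588.8, 280.3, 186.6]
eef_rot: [0.001, 0.642, 0.766, 0.001]
force: [0.6, 1.0, -1.6]
opening: 25.6
gripper_force: 29.4
```

Run:
```python
from h import *
from plan import *
s=bot.snapshot("side");im=cv2.imread("pics/side0.png")
u0,v0=map(int,proj(s,np.array([539,-107,61.5])));r=12
for I,nm in((im,"old"),(s["img"],"new")):
    I=I[v0-r:v0+r,u0-r:u0+r].astype(float);w=np.clip(I[...,2]-1.8*I[...,1],0,None);w[w<15]=0
    yy,xx=np.mgrid[v0-r:v0+r,u0-r:u0+r]
    if w.sum()==0:print(nm,u0,v0,"none");continue
    u,v=(w*xx).sum()/w.sum(),(w*yy).sum()/w.sum()
    f=[.3225,-.0416,-117.4];a=world(s,u,v,500.);b=world(s,u,v,2500.);g=lambda X:X[2]-f[0]*X[0]-f[1]*X[1]-f[2]
    t=g(a)/(g(a)-g(b));print(nm,u0,v0,u.round(1),v.round(1),(w>0).sum(),(a+t*(b-a)).round(1))
p,R,st=cur();print(p)
n=np.array([-.307,.0396,.951]);n/=np.linalg.norm(n)
ring=np.array([538.8,-106.8,61.2])
for d in(40,):
    tp=ring+n*(73+d);rows(p,R,tp,down(10,n),15);print(tp)
```

```text
old 305 193 305.8 194.1 16 [ 538.4 -106.3   60.7]
new 305 193 305.6 194.3 7 [ 538.6 -104.9   60.7]
[589.36752565 280.72777    188.31759397]
x 15 [-0.0196, -0.0065, -0.0009] [-24.04, -10.38, 0.93] | 26.2 mm 1.19 deg
[ 504.11278348 -102.32568803  168.65127985]
```

>>> {"method": "carry_out", "body": {"steps": [[-0.0196,-0.0065,-0.0009,-24,-10.4,0.9,1],[-0.0196,-0.0065,-0.0009,-24,-10.4,0.9,1],[-0.0196,-0.0065,-0.0009,-24,-10.4,0.9,1],[-0.0196,-0.0065,-0.0009,-24,-10.4,0.9,1],[-0.0196,-0.0065,-0.0009,-24,-10.4,0.9,1]]}}

```text
time_s: 11.85
tcp_pos: [557.8, 151.2, 177.8]
eef_rot: [0.044, 0.64, 0.767, 0.027]
force: [1.1, -0.7, -0.5]
opening: 25.4
gripper_force: 29.4
```

>>> {"method": "carry_out", "body": {"steps": [[-0.0196,-0.0065,-0.0009,-24,-10.4,0.9,1],[-0.0196,-0.0065,-0.0009,-24,-10.4,0.9,1],[-0.0196,-0.0065,-0.0009,-24,-10.4,0.9,1],[-0.0196,-0.0065,-0.0009,-24,-10.4,0.9,1],[-0.0196,-0.0065,-0.0009,-24,-10.4,0.9,1]]}}

```text
time_s: 12.35
tcp_pos: [529.0, 23.8, 171.9]
eef_rot: [0.088, 0.636, 0.765, 0.054]
force: [-0.5, 0.2, -2.4]
opening: 25.6
gripper_force: 29.4
```

>>> {"method": "carry_out", "body": {"steps": [[-0.0196,-0.0065,-0.0009,-24,-10.4,0.9,1],[-0.0196,-0.0065,-0.0009,-24,-10.4,0.9,1],[-0.0196,-0.0065,-0.0009,-24,-10.4,0.9,1],[-0.0196,-0.0065,-0.0009,-24,-10.4,0.9,1],[-0.0196,-0.0065,-0.0009,-24,-10.4,0.9,1]]}}

```text
time_s: 12.85
tcp_pos: [501.5, -103.9, 164.9]
eef_rot: [0.132, 0.63, 0.761, 0.081]
force: [1.3, 0.1, -1.2]
opening: 25.7
gripper_force: 29.4
```

>>> {"method": "carry_out", "body": {"steps": [[0,0,0,0,0,0,1],[0,0,0,0,0,0,1],[0,0,0,0,0,0,1]]}}

```text
time_s: 13.15
tcp_pos: [502.4, -101.9, 165.2]
eef_rot: [0.131, 0.629, 0.762, 0.081]
force: [-0.6, 0.2, -1.5]
opening: 25.3
gripper_force: 29.4
```

Run:
```python
from h import *
from f import *
m=F(6)
n=np.array([-.307,.0396,.951]);n/=np.linalg.norm(n)
p,R,st=cur();p=m[6:];z=-R.as_matrix()[:,2];print("axis err deg",np.degrees(np.arccos(z@n)))
ring=np.array([538.7,-106.5,61.])
rows(p,R,ring+n*(73+10),down(10,n),3)
s=bot.snapshot("side");tip=p-73*z
print("tip",tip.round(1),proj(s,tip),"dist to board",(tip-ring)@n)
u,v=map(int,proj(s,ring));u0,v0=u-35,v-45
cv2.imwrite("pics/r.png",cv2.resize(s["img"][v0:v0+60,u0:u0+70],(700,600),interpolation=3));print(u0,v0,[np.round((np.array(proj(s,q))-[u0,v0]+.5)*10) for q in(tip,ring)])
```

```text
[ 1.4000e-01 -5.0000e-02 -1.0600e+00  7.0000e-02  3.5000e-01 -0.0000e+00
  5.0251e+02 -1.0208e+02  1.6520e+02] [0.2  0.18 0.27 0.02 0.   0.01 0.02 0.09 0.01] 13.45
axis err deg 0.32472471172933864
x 3 [-0.0019, 0.0003, 0.0004] [-0.17, 0.82, 9.12] | 9.2 mm 0.11 deg
tip [ 524.5 -105.1   95.7] (np.float64(309.5532292190558), np.float64(187.59212291744353)) dist to board 37.37344070649502
270 148 [array([401., 401.]), array([363., 465.])]
```

View pics/r.png

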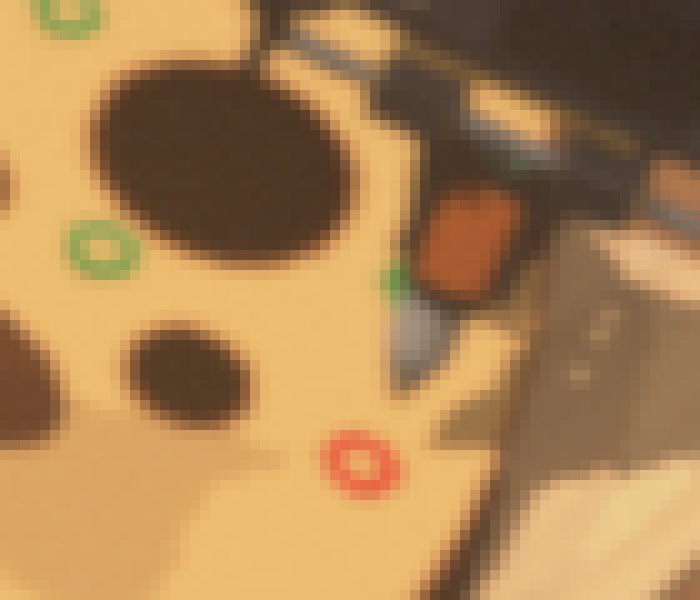

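The crop shows the red ring at (362,465) and the foot tip at (400,395), both matching the predicted projections. I move closer along the normal.

>>> {"method": "carry_out", "body": {"steps": [[-0.0019,0.0003,0.0004,-0.2,0.8,10,1],[-0.0019,0.0003,0.0004,-0.2,0.8,10,1],[-0.0019,0.0003,0.0004,-0.2,0.8,7.4,1],[0,0,0,0,0,0,1],[0,0,0,0,0,0,1]]}}

```text
time_s: 14.0
tcp_pos: [512.9, -104.0, 139.5]
eef_rot: [0.132, 0.63, 0.761, 0.084]
force: [-0.4, -0.5, -1.8]
opening: 25.6
gripper_force: 29.4
```

Run:
```python
from h import *
from f import *
m=F(15)
n=np.array([-.307,.0396,.951]);n/=np.linalg.norm(n)
p,R,st=cur();p=m[6:];z=-R.as_matrix()[:,2];print("axis err deg",np.degrees(np.arccos(z@n)),"axial F",m[:3]@z)
ring=np.array([538.7,-106.5,61.])
rows(p,R,ring+n*73,down(10,n),1)
ss=[bot.snapshot(q) for q in("side","top")];tip=p-73*z
o=[]
for s in ss:
    u,v=map(int,proj(s,ring));u0,v0=u-20,v-22
    o.append(cv2.resize(s["img"][v0:v0+40,u0:u0+40],(400,400),interpolation=3));print([np.round((np.array(proj(s,q))-[u0,v0]+.5)*10) for q in(tip,ring)])
cv2.imwrite("pics/r2.png",np.hstack(o))
```

```text
[-1.8000e-01  5.0000e-02 -8.7000e-01  7.0000e-02  3.5000e-01  1.0000e-02
  5.1302e+02 -1.0416e+02  1.4005e+02] [0.09 0.17 0.13 0.01 0.01 0.01 0.02 0.01 0.03] 14.75
axis err deg 0.026867820833489285 axial F -0.7671782267155154
x 1 [0.0002, 0.0004, -0.0007] [0.91, 0.33, 10.15] | 10.2 mm 0.05 deg
[array([223., 215.]), array([213., 235.])]
[array([218., 233.]), array([212., 229.])]
```

View pics/r2.png

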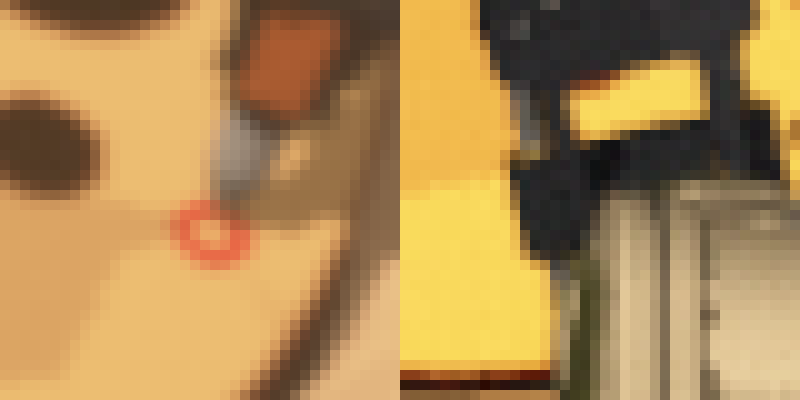

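The foot heads for the ring centre (left crop: foot (225,205), ring (213,235)), about 10 mm off the board. I go in slowly.

>>> {"method": "carry_out", "body": {"steps": [[0,0,0,0.7,0.3,5,1],[0,0,0,0,0,3,1],[0,0,0,0,0,2,1],[0,0,0,0,0,2,1],[0,0,0,0,0,0,1]]}}

```text
time_s: 15.35
tcp_pos: [516.8, -103.8, 128.2]
eef_rot: [0.133, 0.63, 0.761, 0.084]
force: [-0.9, -0.2, -0.2]
opening: 25.4
gripper_force: 29.4
```

```bash
cat > c.py <<'E'
from f import *
m=F(12)
n=np.array([-.307,.0396,.951]);n/=np.linalg.norm(n)
p,R,st=cur();z=-R.as_matrix()[:,2];tip=m[6:]-73*z;d=tip-np.array([538.7,-106.5,61.]);
print("axis err",np.degrees(np.arccos(z@n)),"axial",m[:3]@z+.87,"geom press",-(d@n),"lateral",(d-n*(d@n)).round(2))
E
python3 c.py
```

```text
[-1.3400e+00  1.2000e-01  6.0000e-02  6.0000e-02  5.0000e-01  1.0000e-02
  5.1680e+02 -1.0388e+02  1.2855e+02] [0.13 0.15 0.16 0.01 0.01 0.01 0.   0.01 0.01] 15.95
axis err 0.028782734855306885 axial 1.3416606470044665 geom press 1.9404893760138 lateral [-0.07 -0.23 -0.01]
```

>>> {"method": "carry_out", "body": {"steps": [[0,0,0,0,0,1.5,1],[0,0,0,0,0,0,1],[0,0,0,0,0,0,1]]}}

```text
time_s: 16.25
tcp_pos: [517.3, -103.9, 127.0]
eef_rot: [0.133, 0.63, 0.761, 0.084]
force: [-1.4, 0.2, 1.1]
opening: 25.9
gripper_force: 29.4
```

```bash
python3 c.py
```

```text
[-1.4400e+00  2.0000e-01  5.3000e-01  7.0000e-02  5.0000e-01 -0.0000e+00
  5.1727e+02 -1.0393e+02  1.2708e+02] [0.18 0.13 0.13 0.01 0.01 0.01 0.   0.   0.  ] 16.85
axis err 0.025337751897190317 axial 1.8197150140865654 geom press 3.482420070384382 lateral [-0.08 -0.21 -0.02]
```

>>> {"method": "carry_out", "body": {"steps": [[0,0,0,0,0,1.5,1],[0,0,0,0,0,0,1],[0,0,0,0,0,0,1]]}}

```text
time_s: 17.15
tcp_pos: [517.8, -104.0, 125.6]
eef_rot: [0.133, 0.63, 0.761, 0.084]
force: [-1.3, 0.3, 2.1]
opening: 25.7
gripper_force: 29.4
```

```bash
sed -i 's/F(12)/F(20)/' c.py; python3 c.py
```

```text
[-1.5700e+00  1.6000e-01  1.4100e+00  7.0000e-02  5.1000e-01 -1.0000e-02
  5.1773e+02 -1.0399e+02  1.2566e+02] [0.09 0.09 0.11 0.01 0.01 0.01 0.   0.   0.  ] 18.15
axis err 0.02436423461406642 axial 2.6980185191337887 geom press 4.98124069368008 lateral [-0.08 -0.21 -0.02]
```

>>> {"method": "carry_out", "body": {"steps": [[0,0,0,0,0,0.5,1],[0,0,0,0,0,0,1],[0,0,0,0,0,0,1],[0,0,0,0,0,0,1],[0,0,0,0,0,0,1]]}}

```text
time_s: 18.65
tcp_pos: [517.9, -104.0, 125.2]
eef_rot: [0.133, 0.63, 0.761, 0.084]
force: [-1.4, -0.2, 2.2]
opening: 25.5
gripper_force: 29.4
```

```bash
python3 c.py
python3 - <<'E'
from h import *
s=bot.snapshot("side");u,v=map(int,proj(s,np.array([538.7,-106.5,61.])))
cv2.imwrite("pics/r3.png",cv2.resize(s["img"][v-35:v+25,u-35:u+35],(700,600),interpolation=3))
E
```

```text
[-1.5300e+00  6.0000e-02  1.8000e+00  7.0000e-02  5.0000e-01  0.0000e+00
  5.1787e+02 -1.0401e+02  1.2517e+02] [0.13 0.09 0.11 0.01 0.01 0.01 0.   0.   0.  ] 19.65
axis err 0.027978024816151678 axial 3.0526082634123792 geom press 5.490434569969677 lateral [-0.09 -0.21 -0.02]
```

View pics/r3.png

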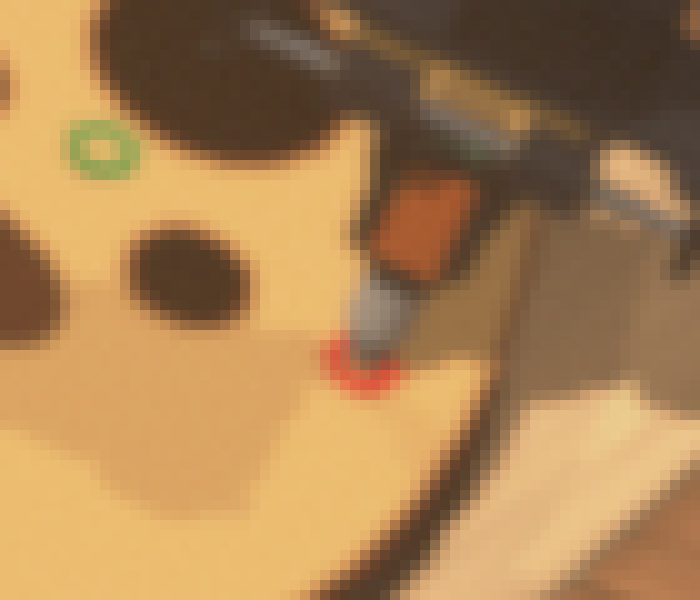

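The foot sits inside the red ring (crop (365,365)). It presses at about 3.0 N, which is half its travel, and it is square to the board and steady. I hand in.

```bash
python3 -c "
from plant import bot
print(bot.hand_in())"
```

```text
the job is handed in; nothing more can be done
None
```

I zeroed the probe on the steel block (about 2.8 N, held for over a second) and handed the job in while holding it steady at the red ring, square to the soundboard and pressed about half in (about 3 N). The verdict was not shown.

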